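Free a jar mill's transport lock and check its roller's end float

ROBOT

A 6-joint arm with a two-finger parallel gripper is mounted at the origin on the work surface. World frame = base frame: x ahead of the robot, y to its left, z up, the work surface at z = 0. Lengths are in mm, angles in rad, forces in N, time in s.
With the tool pointing down it reaches from about 275 to 850 mm from the base axis. Payload 5.2 kg.
Tool frame: the origin (TCP) lies at the very end of the fingers, on their centre line; the grasp point (between the pads) lies 19 mm behind it; z points along the fingers, y is the line along which they close (so a half turn about z gives the same grasp; the last joint's range is limited). The gripper opens to 85 mm and grips with 20 to 120 N. Pads are 22 mm wide; open, the fingers measure 114 mm over their backs; the gripper's body (76 mm by 85 mm) begins 54 mm behind the grasp point. The pads swing forward as they close: fully open they stand 13 mm farther back than shut.
Start: joints at [-1.496, 0.259, 1.535, -0, 1.348, -0.203], TCP at [150.853, -528.912, 231.31] pointing down, gripper open.
Joint ranges: [-3.14, 3.14], [-0.91, 2.08], [0.19, 2.58], [-1.22, 4.36], [0.22, 2.71], [-3.12, 3.12]. Speed limits (rad/s): [2.57, 2.57, 3.14, 3.14, 3.14, 3.14].

INTERFACE

Orientations are given as a unit quaternion [w, x, y, z].
In Python, from station import manip, effector, kin, snapshot, job, nets, telemetry gives the robot as it stands. Calls block until the motion is done:
- manip.movep(position, orientation): joint-space move of the TCP to a pose.
- manip.move_linear(position, attitude=None, vel=150, f_stop=None): straight line of the TCP; attitude=None keeps the orientation; vel is the mean speed in mm/s. With f_stop (N) it stops when the force on the tool has changed by that much, and returns True; else False.
- manip.set_joints(angles): joint-space move.
- effector.release() and effector.close_gripper(): open the fingers fully, or close them until they stop; the grip force is fixed at half the most.
- manip.sleep(seconds).
- kin.inverse_kinematics(position, orientation): joint angles nearest the present ones, or None.
- snapshot(name): name is "scene" or "top" or "wrist"; returns a dict with "image" (420x560x3 uint8, red, green, blue), "intrinsics" (3x3 intrinsics, pixels), "world_to_cam" (4x4, takes a point from world to camera coordinates). Camera axes: x right, y down, z forward; pixel columns grow to the right and rows downward; lengths in mm; the calibration is good to about 2 mm. A picture is of the moment at which its call begins. There is no depth.
A pose or a line that the arm cannot do raises manip.Unreachable and nothing moves.
- job.sign_off(): hands the job in; it is judged then, once.
Trained networks look in the newest picture that a camera, given by its name, has taken for a name from the list of things; names that differ only in an ending like _2 or _b are one class to them, and where a whole thing is asked for, a point or a joint stands for the part that bears it (a point fixed in the world has none). Each returns a list of dicts, best first, with "score" (0 to 1); they miss things now and then, are a little off and sometimes report something else, mostly with a low value. They report only what shows in the picture. A call takes as long as a camera call.
- nets.outline_of(thing, camera): "mask" (420x560 bool, what is visible of it) and "box" ([left, top, right, bottom] in pixels, round what is visible of it).
- nets.landmark_of(thing, camera): "pixel" ([column, row] in pixels: a listed point, or the origin of a listed thing).
Readings, each from a call of its own:
- telemetry.read_t(): time.
- telemetry.read_qpos(): joint angles.
- telemetry.read_qd(): joint speeds.
- telemetry.read_effort(): joint torques, N m.
- telemetry.read_ee_pos(): TCP position.
- telemetry.read_tool_rot(): TCP orientation.
- telemetry.read_ft_force(): force on the tool from outside, world axes, zero at the start.
- telemetry.read_ft_torque(): the same for the moment, N m.
- telemetry.read_grip_width(): finger opening in mm.
- telemetry.read_grip_force(): force on a finger pad.
Only numpy, scipy, OpenCV 4.12 (cv2) and the standard library are available. Lean on these libraries where they do the work, as an engineer would, in place of code of your own. Each camera call takes 0.05 s, during which the arm holds its last target. There are 200 camera calls.

TASK

The jar mill on the bench still has its transport lock on. Slide the red lock grip on top of the mill's end cheek all the way to its unlocked end stop (towards the green mark), then check the end float of the front roller that it held: draw the roller along its axis until it comes up against its stop at the lock end, then push it back until it is fully home against its stop at the drive housing, and leave it there with the lock off. Do not disturb the beaker, hex key, jar and wash bottle around the mill.

Things in the scene. Friction and masses are not known exactly. Their poses are not given: they have to be found in the camera images.
- mill: Jar mill, a fixed cream and grey machine 460 (y) x 230 (x) x 125 mm high. Origin on the bench under the middle of its open roller span; x points across it, away from the robot, y along the rollers towards the lock end, z up. Two rollers, axes at z = 80 mm: front one (x = -45 mm) floats, rear one (x = +45 mm) is driven and cannot slide. Base pan top z = 40 mm.
- cheek_top (a point): Middle of the top of the plain end cheek that carries the lock, 121 mm above the bench; the cheek is 45 mm thick along the mill's y (22.5 mm either way) and 230 mm along x, solid down to the base. A steel track and, at its unlocked end on the robot's side, a green mark lie on it.
- housing_top (a point): Middle of the top of the drive housing at the other end, 125 mm above the bench: 115 mm along the mill's y by 230 mm along x, solid; black control panel with a grey knob up to 141 mm high.
- roller_mid (a point): Centre of the floating front roller: on its axis, mid-way between its discs. Black rubber sleeve 44 mm in diameter, 254 mm long; at either end a white guide disc, diameter 76, 8 mm thick, 16 mm proud of the sleeve, disc tops 118 mm above the bench. The discs' inner faces lie 127 mm from this point along the mill's +y and -y. It spins freely: take directions from the mill.
- roller (a joint): Front roller along its axis, m: 0 = fully home at its stop on the drive housing, growing along the mill's +y, 0.014 = at its stop at the lock end. Starts near the middle, held by the lock's fork with about 2 mm slack. Unlocked, it slides with about 3 N friction (about 0.85 kg) and stays where left; pushing a disc's inner face above the sleeve moves it.
- lock_grip (a point): Centre of the lock's red ribbed grip, 16 mm (mill's x) by 30 mm (y) by 24 mm high, 138 mm above the bench (grip top 150, top of the slide plate it stands on 126). The 50 x 34 mm steel slide plate runs on the end cheek; its fork reaches over the rim of the front roller's disc at that end when locked.
- lock (a joint): Lock travel along the mill's -x (towards the robot), m: 0 = locked, grip in line with the front roller's axis; 0.045 = unlocked end stop, over the green mark. Starts at 0 to 0.006. The fork clears the disc only beyond about 0.033. About 2.5 N friction; stays where left.
- beaker_c: Small glass beaker, 50 mm in diameter, 70 mm high, standing in front of the mill; origin at the centre of its underside. Leave alone.
- hex_key: Dark steel hex key, 90 mm long, lying in front of the mill; origin under the middle of its long arm, which lies along its x. Leave alone.
- jar: White ceramic milling jar with steel clamp, 108 mm in diameter (clamp 125 mm across), 146 mm high, standing on the bench; origin at the centre of its underside. Leave alone.
- wash_bottle: Wash bottle with blue cap, 64 mm in diameter, 150 mm high; origin at the centre of its underside. Leave alone.

How it is judged:
By the outcome, as a careful person would: the job done as asked, in the order asked, and still so for the second after the job is handed in, with the robot touching nothing.
It also fails if it takes over 61 s, if anything falls off the work surface, if the arm or the gripper's body presses on something with over 40 N, if the wrist force passes 120 N, or if a joint passes its speed limit or range.

## Working session

There is one attempt and no reset: what is moved stays moved. The work goes in short steps, each a Python script; the robot and the scene stay as the last script left them, time stands still between calls to the robot, and variables do not carry over. Pictures are saved under pics/ and viewed, at most 10 in all, crops included, and the job is handed in when it is done.

```bash
mkdir -p pics
cat > h.py <<'E'
import numpy as np, cv2
from station import manip, effector, kin, snapshot, job, nets, telemetry
def save(s,n): cv2.imwrite('pics/'+n+'.png', s['image'][:,:,::-1])
def ray(s,px):
    K=np.array(s['intrinsics']);T=np.array(s['world_to_cam']);R=T[:3,:3]
    return -R.T@T[:3,3], R.T@np.linalg.solve(K,[px[0],px[1],1.])
def at_z(s,px,z):
    o,d=ray(s,px); return o+d*(z-o[2])/d[2]
def proj(s,p):
    T=np.array(s['world_to_cam']);c=T[:3,:3]@np.array(p)+T[:3,3];q=np.array(s['intrinsics'])@c;return q[:2]/q[2]
E
cat > a.py <<'E'
from h import *
Z=dict(cheek_top=121,housing_top=125,roller_mid=80,lock_grip=138,mill=0,beaker_c=0,hex_key=0,jar=0,wash_bottle=0)
for c in('top','scene'):
    s=snapshot(c); save(s,c)
    for k,z in Z.items():
        for r in nets.landmark_of(k,c)[:2]: print(c,k,round(r['score'],2),np.round(r['pixel']),np.round(at_z(s,r['pixel'],z)))
print(telemetry.read_t(),telemetry.read_tool_rot())
E
python3 a.py
```

```text
top cheek_top 0.87 [272. 172.] [632. 123. 121.]
top housing_top 0.65 [461. 196.] [ 589. -267.  125.]
top roller_mid 0.78 [354. 207.] [566. -54.  80.]
top roller_mid 0.45 [138. 191.] [592. 410.  80.]
top lock_grip 0.84 [273. 197.] [578. 119. 138.]
top mill 0.95 [348. 192.] [610. -52.   0.]
top mill 0.53 [355. 206.] [576. -69.   0.]
top beaker_c 0.76 [354. 267.] [438. -67.   0.]
top hex_key 0.44 [285. 254.] [464.  89.   0.]
top jar 0.96 [126. 271.] [416. 452.   0.]
top jar 0.52 [356. 206.] [577. -71.   0.]
scene cheek_top 0.79 [291. 238.] [630. 113. 121.]
scene housing_top 0.73 [124. 241.] [ 583. -263.  125.]
scene roller_mid 0.61 [217. 236.] [565. -57.  80.]
scene lock_grip 0.89 [287. 214.] [572. 114. 138.]
scene mill 0.88 [223. 268.] [605. -55.   0.]
scene hex_key 0.46 [270. 216.] [450.  86.   0.]
scene jar 0.55 [388. 195.] [424. 436.   0.]
scene wash_bottle 0.87 [405. 242.] [594. 426.   0.]
1.0 [ 4.22793659e-05  9.90369906e-01  1.38446549e-01 -4.54548543e-06]
```

View pics/top.png

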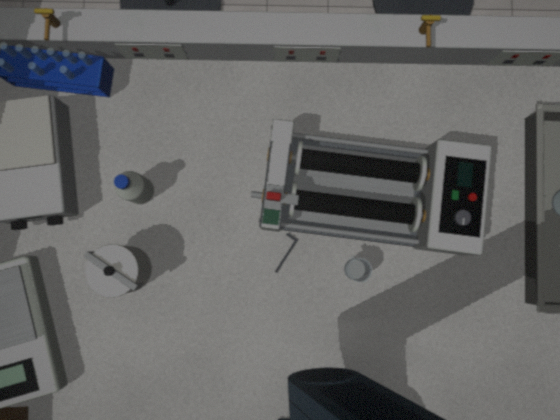

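View pics/scene.png

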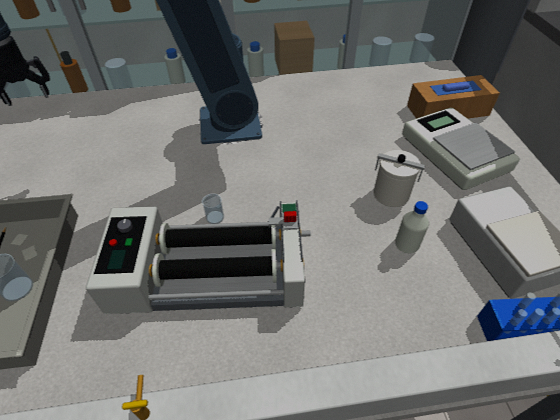

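The top view shows the grip at (273,197), the green mark at (271,215) and the housing to the right. The scene view agrees. Next I'll move above the lock and take a closer look.

```bash
cat > b.py <<'E'
from h import *
yaw=-0.117
q=[0,np.cos(yaw/2),np.sin(yaw/2),0]
manip.movep([560,70,340],q)
s=snapshot('wrist'); save(s,'w1')
for k,z in dict(cheek_top=121,roller_mid=80,lock_grip=138,beaker_c=0,housing_top=125).items():
    for r in nets.landmark_of(k,'wrist')[:1]: print(k,round(r['score'],2),np.round(r['pixel']),np.round(at_z(s,r['pixel'],z),1))
# predicted pixels for the model
print(telemetry.read_t(),telemetry.read_qpos(),telemetry.read_ft_force())
E
python3 b.py
```

```text
roller_mid 0.86 [377. 146.] [570.7 -52.4  80. ]
lock_grip 0.67 [230. 163.] [581.8 116.2 138. ]
beaker_c 0.92 [376. 225.] [434.7 -70.7   0. ]
3.8917 [-7.39668189e-02  2.37692987e-01  1.30200228e+00  2.65889571e-05
  1.60201957e+00  1.61451455e+00] [ 0.49649651  0.31223432 -0.53577074]
```

View pics/w1.png

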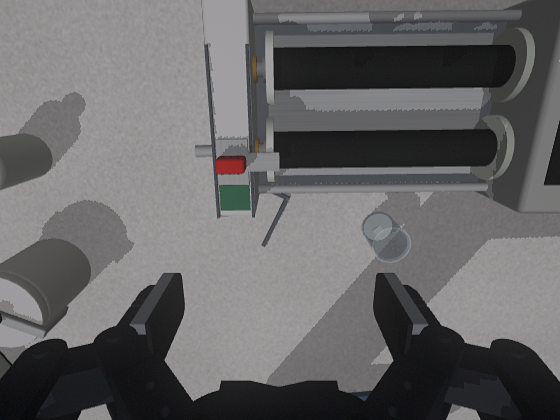

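The wrist view shows the grip at (230,163), the green mark at (235,197), the fork over the disc at (275,160), and the front sleeve from (274,149) to (497,147). Next I'll refine the yaw and push the lock with closed fingers.

```bash
cat > c.py <<'E'
from h import *
s=snapshot('wrist')
a,b=at_z(s,(274,149),90),at_z(s,(497,147),90)
d=(a-b)[:2]; yaw=-np.arctan2(d[0],d[1]); print('yaw',yaw,a,b,np.linalg.norm(d))
yaw=(yaw-0.117)/2
mx=np.array([np.cos(yaw),np.sin(yaw),0]); q=[0,np.cos(yaw/2),np.sin(yaw/2),0]
g=np.array([581,117,0.])
effector.close_gripper()
p=g+34*mx
manip.movep(p+[0,0,200],q)
print('down',manip.move_linear(p+[0,0,133],vel=80,f_stop=12))
print(manip.move_linear(p-20*mx+[0,0,133],vel=30,f_stop=15), telemetry.read_ee_pos())
print(manip.move_linear(p-75*mx+[0,0,133],vel=30,f_stop=15))
e=telemetry.read_ee_pos(); print(e,'moved',(e-p)@mx,telemetry.read_ft_force(),telemetry.read_t())
manip.move_linear(np.array(e)+12*mx,vel=80)
e=telemetry.read_ee_pos(); manip.move_linear([e[0],e[1],300],vel=200)
manip.movep([540,40,340],q)
s=snapshot('wrist'); save(s,'w2')
for k,z in dict(cheek_top=121,roller_mid=80,lock_grip=138).items():
    for r in nets.landmark_of(k,'wrist')[:1]: print(k,round(r['score'],2),np.round(r['pixel']),np.round(at_z(s,r['pixel'],z),1))
print(telemetry.read_t())
E
python3 c.py
```

```text
yaw -0.10815543758744371 [583.71352148  71.13513937  90.        ] [ 555.50606601 -188.65192017   90.        ] 261.3139430738338
down False
False [594.8165693  115.44037683 133.10068045]
True
[560.34725033 119.13089184 133.30265178] moved -54.76139855349983 [ 1.06478568 -0.00499651  1.19630626] 8.375
cheek_top 0.63 [198.  96.] [629.9 110.8 121. ]
roller_mid 0.69 [350. 133.] [569.6 -50.5  80. ]
lock_grip 0.9 [205. 183.] [542.5 117.1 138. ]
10.3083
```

View pics/w2.png

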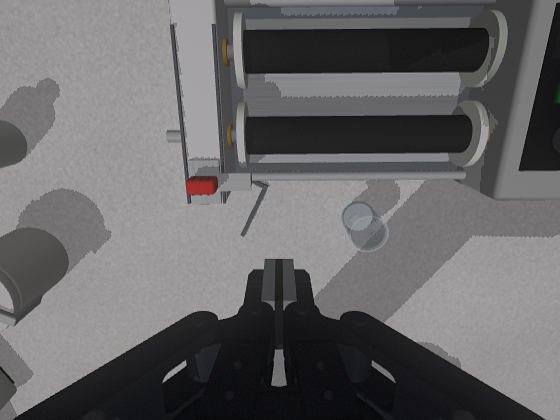

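The grip is now at (205,183), covering the green mark, and the fork is clear of the disc. I'll push the lock again to confirm it's at the stop, then do the roller strokes.

```bash
cat > d.py <<'E'
from h import *
yaw=-0.1125
mx=np.array([np.cos(yaw),np.sin(yaw),0]); my=np.array([-np.sin(yaw),np.cos(yaw),0]); q=[0,np.cos(yaw/2),np.sin(yaw/2),0]
ee=lambda: np.array(telemetry.read_ee_pos())
def push(d,far,f,vel=20):
    last=None
    for i in range(4):
        hit=manip.move_linear(ee()+far*d,vel=vel,f_stop=f); e=ee()
        print(' hit',hit,np.round(e,1),round(e@d,2),np.round(telemetry.read_ft_force(),1),telemetry.read_t())
        if not hit: return
        if last is not None and e@d-last<1: return
        last=e@d; 
def up(back,z=200):
    manip.move_linear(ee()+back,vel=60); e=ee(); manip.move_linear([e[0],e[1],z],vel=150)
def go(p,z):
    manip.movep([p[0],p[1],200],q); print('down',manip.move_linear([p[0],p[1],z],vel=90,f_stop=8))
E
cat > e.py <<'E'
from d import *
go(np.array([560.35,119.1,0])+8*mx,133); push(-mx,20,20); up(10*mx)
m=np.array([570,-51.5,0])
go(m+98*my,108); push(my,45,12); up(-8*my)
s=snapshot('top')
for r in nets.landmark_of('roller_mid','top')[:1]: print(at_z(s,r['pixel'],80))
go(m-95*my,108); push(-my,50,12); up(8*my,260)
manip.movep([540,-20,340],q)
s=snapshot('wrist'); save(s,'w3'); print(telemetry.read_t())
for k,z in dict(roller_mid=80,lock_grip=138).items():
    for r in nets.landmark_of(k,'wrist')[:1]: print(k,round(r['score'],2),np.round(r['pixel']),np.round(at_z(s,r['pixel'],z),1))
E
python3 e.py
```

```text
down False
 hit True [560.4 119.1 133.7] -543.46 [ 3.1 -0.3  0.8] 12.5417
 hit True [560.5 119.  134. ] -543.59 [2.3 0.7 2.2] 12.9917
down False
 hit True [583.3  65.4 107.9] 130.45 [-0.3 -3.5  3.3] 16.675
 hit True [583.3  65.3 107.9] 130.42 [-0.3 -3.1  4.1] 17.2667
[568.96663453 -41.98873601  80.        ]
down False
 hit True [ 555.7 -175.8  107.9] 112.33 [0.3 2.3 4.8] 21.975
 hit True [ 555.5 -175.7  107.7] 112.22 [0.  3.4 4.8] 22.6333
24.8417
roller_mid 0.61 [310. 142.] [564.8 -62.2  80. ]
lock_grip 0.57 [310. 139.] [576.2 -58.4 138. ]
```

View pics/w3.png

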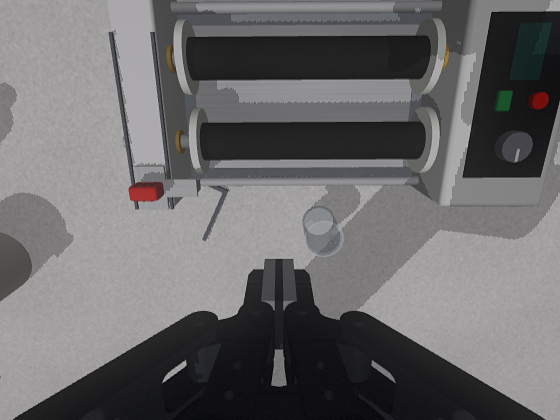

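The front roller sits at the housing end: its right disc is at (428,140) and the stub is exposed at the lock end, near (182,141). The grip is at (146,191), over the green end, and the beaker and hex key haven't moved. Repeat pushes of 12–20 N gained less than 0.2 mm at each stop.

```bash
python3 -c "
from h import *
print(job.sign_off(), telemetry.read_t())"
```

```text
the job is handed in; nothing more can be done
the job is handed in; nothing more can be done
```

I slid the lock to its unlocked stop, drew the front roller to its lock-end stop and pushed it back fully home against the drive housing; the job was handed in at about 25 s, and the sign-off call returned no verdict.

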